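# Close and clamp the loudspeaker bonding jig

### The job

A freshly glued loudspeaker sits in the bonding jig with the jig's cover standing open. Using only pushes with the fingers, tip the cover over and bring it down flush on the loudspeaker without slamming it, then push the yellow handle of the toggle clamp over, away from the cover and down to its stop, so that the clamp locks on the cover. Grasp and lift nothing, leave the loudspeaker in its nest and everything else on the bench where it is, and finish clear of the jig.

Things in the scene. Friction and masses are not known exactly. Their poses are not given: they have to be found in the camera images.
- jig: Bonding jig bolted to the bench: base plate 150 (x) x 335 (y) x 12 mm, black nest block 110 x 110 mm, 54 mm high, cover hinged on two posts on its -y side, toggle clamp on a riser on its +y side. Origin on the bench under the centre of the nest; +y points from the hinge to the clamp, z up. It may stand turned about z.
- cover (a joint): Opening angle (rad) of the cover: aluminium frame plate 120 wide, 8 thick, 145 mm from hinge line to free edge, with a 64 mm round window whose centre is 78 mm from the hinge line. 0 = shut flush and level over the nest; at the start 1.7 to 1.95 = standing upright and leaning back, away from the clamp. Stiff hinge: it stays where left (2 to 4 N at the free edge move it). Hard stop at 0.
- cover_hinge (a point): Middle of the cover's hinge line, 62 mm above the bench at jig (0, -78) mm. The line runs along the jig's x. The point's axes turn with the cover: y from the hinge to the free edge, z out of the outer face (the upper face when shut).
- cover_edge (a point): Point on the cover's outer face (the face away from the nest and clamp when open, the upper face when shut), mid-width, 130 mm from the hinge line and 15 mm from the free edge, on the solid rail beyond the window; 66 mm above the bench when shut. A good place to push.
- clamp_handle (a joint): Angle (rad) of the toggle clamp's handle relative to its arm: 0 = open (arm and handle both standing upright), 2.76 = dead centre, 2.81 = at its stop, locked. Friction keeps it where left; a few newtons at the grip move it. Its pin on the arm shifts from jig y, z (158, 81) mm open to (133, 99) mm locked; the handle rises 83 degrees above level open, 2 locked; clamp_grip lies 115 mm out from the pin and 11 mm off that line.
- clamp_grip (a point): Point on the yellow grip (17 wide, 22 deep, 100 mm long, 21 mm of it beyond this point), on the face that looks to the cover while open and up when locked. Pushed over, it moves in the jig's plane x = 0 on an arc: in jig y, z from about (161, 197) mm open, through (222, 184) mm with the handle at 45 degrees, to (248, 114) mm locked, the handle then nearly level, pointing away from the cover.
- clamp_pad (a point): Rubber tip of the spindle on the clamp's steel arm. The arm is driven by the handle: while open it stands upright on the cover's side of the handle, its end 161 mm above the bench, the tip pointing to the cover at jig y, z (113, 147) mm; when locked it lies level with the tip down on the shut cover, 66 mm above the bench at jig y 60 mm.
- speaker_top (a point): Centre of the top of the flange of the loudspeaker in the nest: 78 mm across, 39 mm deep, 0.26 kg, cone up, its flange top 52 mm above the bench. Loose; stays in the nest.
- spare: Spare loudspeaker like the one in the nest, standing cone up on the bench beside the jig (+x side); origin centre of its underside.
- glue: White glue bottle, 34 mm diameter, 95 mm tall, standing beside the jig (+x side); origin centre of its underside.
- tape: Roll of amber tape lying flat, 72 mm across, 18 mm high, beside the jig (+x side); origin centre of its underside.
- tweezers: Steel tweezers lying on the bench, 127 mm long, 6 mm high, beside the jig (+x side); origin underneath, near the middle.
- lug_box: Clear open box of brass lugs, 85 x 115 x 30 mm, on the bench behind the hinge (-y side); origin centre of its underside.
- screwdriver: Screwdriver with green handle, 180 mm long, lying on the bench to the robot's right; origin underneath.

How it is judged:
On the way, in this order (a step that is already met when the one before it is completed fails the run):
1. the cover is shut flush while the clamp is still open (value of joint cover below 0.04 rad and value of joint clamp_handle below 1 rad), for 0.2 s.
2. the clamp handle is pushed over to its stop with the cover shut (value of joint cover below 0.04 rad and value of joint clamp_handle above 2.76 rad), for 0.2 s.
At the end, for the whole second after the job is handed in: The cover is shut within 0.04 rad of its stop, the clamp handle is past dead centre at its stop (joint above 2.76 rad), and the loudspeaker sits in the nest, within 6 mm of its centre (all of step 2 and horizontal distance between speaker_top and jig below 0.006 m and height (world z) of speaker_top between 0.046 and 0.058 m); the robot touches nothing.
It fails at once if the cover is slammed: it swings shut faster than 4 rad/s (velocity of joint cover below -4 rad/s).
It fails at once if the loudspeaker is lifted or pushed out of its nest (distance of speaker_top from where it was at the start of the episode above 0.01 m).
It fails at once if something else on the bench is moved or lifted by more than 20 mm, or the glue bottle tipped (distance of any of spare, glue, tape, tweezers, lug_box, screwdriver from where it was at the start of the episode above 0.02 m or angle between glue's own z axis and vertical above 0.4 rad).
It also fails if it takes over 54 s, if anything falls off the work surface, if the arm or the gripper's body presses on something with over 40 N, if the wrist force passes 120 N, or if a joint passes its speed limit or range.

### The arm

A 6-joint arm with a two-finger parallel gripper is mounted at the origin on the work surface. World frame = base frame: x ahead of the robot, y to its left, z up, the work surface at z = 0. Lengths are in m, angles in rad, forces in N, time in s.
With the tool pointing down it reaches from about 0.3 to 0.875 m from the base axis. Payload 6.4 kg.
Tool frame: the origin (TCP) lies midway between the tips of the shut fingers; the grasp point (between the pads) lies 19 mm behind it; z points along the fingers, y is the direction in which the jaws open and shut (so a half turn about z gives the same grasp; the last joint's range is limited). The gripper opens to 85 mm and grips with 20 to 120 N. Pads are 22 mm wide; open, the fingers measure 114 mm over their backs; the gripper's body (76 mm by 85 mm) begins 54 mm behind the grasp point. The pads swing forward as they close: fully open they stand 13 mm farther back than shut.
Start: joints at [-1.315, 0.181, 1.607, -0, 1.354, -0.206], TCP at [0.256, -0.515, 0.231] pointing down, gripper open.
Joint ranges: [-2.99, 2.99], [-0.89, 2.07], [0.3, 2.58], [-1.14, 4.28], [0, 2.63], [-3.12, 3.12]. Speed limits (rad/s): [2.57, 2.57, 3.01, 3.14, 3.14, 3.14].

### API

Orientations are given as [roll, pitch, yaw] about the fixed x, y, z axes, in that order (R = Rz(yaw) Ry(pitch) Rx(roll)).
In Python, from bench import manip gives the robot as it stands. The module is installed in compiled form; this text tells all that it offers.
- The arm moves only by the tool jog_arm, never from a script. Its argument "rows" is a list of rows, each a list of 3 entries, a list of its own where there are three numbers: the shift along the world's x, y, z in m, then the turn, a rotation vector about the world's x, y, z in rad, then the closure, from 0 (fully open) to 1 (shut). In form: [[[x, y, z], [wx, wy, wz], jaw], ...]. A call has 1 to 10 rows; each row is the pose to reach, as a shift and turn from the pose commanded when the call began; what a row does not reach only later rows make up. A row lasts 1/8 s, in which the tool goes at most 62.5 mm and 10.7 degrees, less where a joint would pass 70% of its speed; a pose out of reach is approached as far as the arm can. A call with a gripper value outside its range is refused whole. The fingers move at their own pace and stop on an object; "squeeze" is the grip in N (left out, the last holds). Time passes only in rows, so rows that repeat a pose let the fingers close. It gives the time, the measured TCP pose, the force and the opening at its end, in the units of the state.
- manip.get_state(): the state, without advancing time (a new reading comes with each control period).
- manip.grab_frame(name): name is "scene" or "side" or "wrist"; returns (picture, depth): 480x640x3 uint8, red, green, blue; 480x640 float32, m along the optical axis (not along the pixel's ray), 0 where there is no reading.
- manip.camera_info(name): a dict with "fx", "fy", "cx", "cy" (pixels), "R" (3x3) and "t" (3): a world point X has camera coordinates R X + t. Camera axes: x right, y down, z forward; pixel columns grow to the right and rows downward; lengths in m; the calibration is good to about 2 mm. The wrist camera is an equidistant fisheye: a pixel r from the principal point sees the ray r / f radians off the axis. A picture is of the moment at which its call begins: read the wrist's pose just before it. camera_info takes no time and is no camera call; for the wrist camera it gives the pose at the moment of the call.
- manip.sign_off(): hands the job in, once; it reports no verdict.
The state is a dict: "t": time; "joint_positions": joint angles; "joint_vel": joint speeds; "tau": joint torques, N m; "tcp_pos": TCP position; "tcp_rot": TCP orientation; "force": force on the tool from outside, world axes, zero at the start; "ft_torque": the same for the moment, N m; "opening": opening from 0.0 (shut) to 1.0 (fully open).
Only numpy, scipy, OpenCV 4.12 (cv2) and the standard library are available. Lean on these libraries where they do the work, as an engineer would, in place of code of your own. Each camera call takes 0.05 s, during which the arm holds its last target.

## Working session

There is one attempt and no reset: what is moved stays moved. The work goes in short steps, Python scripts to look and compute and a tool call to move; the robot and the scene stay as the last step left them, time stands still between calls to the robot, and variables do not carry over. Pictures are saved under pics/ and viewed, and the job is handed in when it is done.

Besides the shell and the picture viewer there is one more tool, called as name([rows], argument=value, ...), one row to a line, values as JSON. jog_arm: Moves the arm, as the interface text tells. Its arguments: {"type":"object","properties":{"rows":{"type":"array","items":{"type":"array"}},"squeeze":{"type":"number"}},"required":["rows"]}

```bash
mkdir -p pics; python3 - <<'E'
from bench import manip
import cv2,numpy as np
for n in("scene","side"):
    p,d=manip.grab_frame(n); cv2.imwrite(f"pics/{n}0.png",p[:,:,::-1]); np.savez(f"{n}0.npz",p=p,d=d,**{k:np.array(v) for k,v in manip.camera_info(n).items()})
    print(manip.camera_info(n))
print(manip.get_state())
E
```

```text
{'fx': 434.22181789030594, 'fy': 434.22181789030594, 'cx': 316.72739970119113, 'cy': 242.81380147881964, 'R': array([[ 0.32596382,  0.94527581, -0.01418533],
       [ 0.68962297, -0.24801593, -0.68037362],
       [-0.64665891,  0.21199466, -0.73272813]]), 't': array([-0.06563936, -0.27436317,  1.35734348])}
{'fx': 607.624814009152, 'fy': 607.624814009152, 'cx': 311.5120175107383, 'cy': 242.84217877019668, 'R': array([[-0.96863174, -0.24792929,  0.01684082],
       [-0.2048195 ,  0.75815571, -0.61907099],
       [ 0.14071787, -0.60310114, -0.78515444]]), 't': array([0.48083491, 0.28392632, 1.38912175])}
{'t': 0.1, 'joint_positions': array([-1.31529703e+00,  1.81427755e-01,  1.60787911e+00, -2.33538683e-05,
        1.35382213e+00, -2.06277355e-01]), 'joint_vel': array([-0.00155645, -0.00032534, -0.00350506,  0.00016516,  0.00144392,
       -0.00171758]), 'tau': array([ 2.20659631e-04, -4.45873082e+01, -3.52238345e+01, -2.12201412e-04,
        4.11590692e-03, -4.00699003e-05]), 'tcp_pos': array([ 0.25608008, -0.5142842 ,  0.23051014]), 'tcp_rot': array([-3.14008420e+00, -2.92356260e-04,  4.61781474e-01]), 'force': array([-0.50151561, -0.09733676,  0.71952086]), 'ft_torque': array([-0.04063412,  0.00205536, -0.02701878]), 'opening': 1.0005251997818696}
```

View pics/scene0.png

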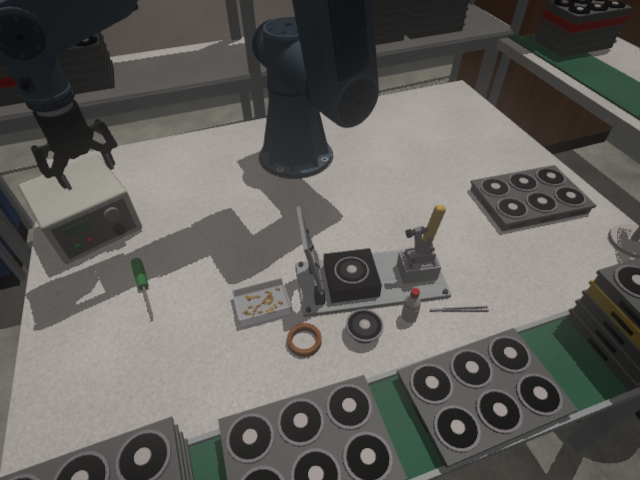

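View pics/side0.png

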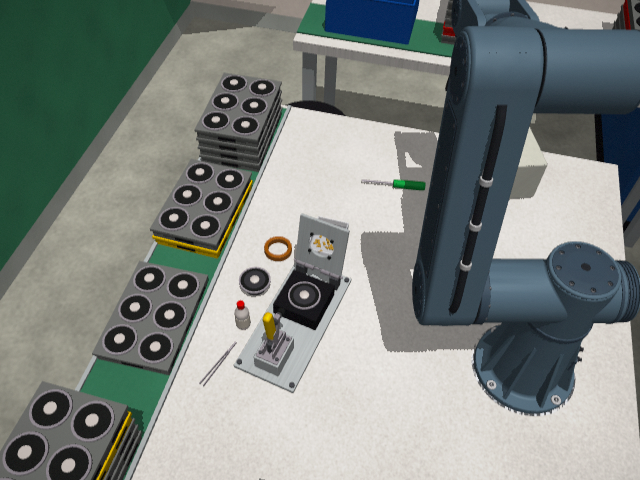

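Scene view: jig at about px (370,275), with the cover standing at (308,250), the grip at (434,220), the lug box at (262,302) and tape, spare and bottle on the near side. Next I measure the jig.

```bash
cat > h.py <<'E'
import numpy as np,cv2
def load(n):
    f=np.load(n+".npz"); return f
def cloud(f):
    d=f['d'];v,u=np.mgrid[0:480,0:640]
    P=np.stack([(u-f['cx'])/f['fx']*d,(v-f['cy'])/f['fy']*d,d],-1)
    W=(P-f['t'])@f['R']; W[d==0]=np.nan
    return W
E
python3 - <<'E'
from h import *
for n in("scene0","side0"):
    f=load(n);W=cloud(f);p=f['p'].astype(int)
    z=W[...,2]
    reg=(W[...,0]>.3)&(W[...,0]<.9)&(abs(W[...,1])<.45)
    print(n,"bench z",np.nanmedian(z[reg&(abs(z)<.01)]))
    hsv=cv2.cvtColor(f['p'],cv2.COLOR_RGB2HSV)
    # nest block top
    m=reg&(z>.048)&(z<.060)&(p.max(-1)<60)
    q=W[m]; 
    n_,lab,st,ce=cv2.connectedComponentsWithStats(cv2.morphologyEx(m.astype(np.uint8),cv2.MORPH_CLOSE,np.ones((5,5))))
    i=1+st[1:,4].argmax(); mm=(lab==i)&m; q=W[mm]
    r=cv2.minAreaRect((q[:,:2]*1000).astype(np.float32)); print("nest",r,np.nanmedian(q[:,2]),st[i])
    # base plate
    m=reg&(z>.007)&(z<.017)
    q=W[m&(W[...,1]>-.25)]
    n_,lab,st,ce=cv2.connectedComponentsWithStats(cv2.morphologyEx(m.astype(np.uint8),cv2.MORPH_OPEN,np.ones((3,3))))
    for i in range(1,n_):
        if st[i,4]>80:
            q=W[(lab==i)&m]; print("base",st[i],cv2.minAreaRect((q[:,:2]*1000).astype(np.float32)))
    # yellow
    m=reg&(hsv[...,0]>18)&(hsv[...,0]<32)&(hsv[...,1]>150)&(hsv[...,2]>80)&(z>.1)
    q=W[m]; print("yellow",m.sum(),q.min(0),q.max(0),q.mean(0))
    k=q[:,2]; 
    for a in np.arange(.1,.23,.02):
        s=(k>a)&(k<a+.02)
        if s.sum():print(a,s.sum(),q[s].mean(0))
E
```

```text
scene0 bench z 0.0011023976519725712
nest ((526.3591918945312, -29.730361938476562), (110.41381072998047, 111.13002014160156), 79.56304931640625) 0.05436782566686676 [ 324  249   57   45 1834]
base [ 296  250  155   65 3418] ((533.404296875, 16.9222412109375), (334.44287109375, 152.98655700683594), 79.5992431640625)
base [547 310  22  11 113] ((760.9931030273438, 353.44287109375), (11.360648155212402, 58.00495910644531), 1.3869372606277466)
base [526 318  20  10 106] ((760.5360717773438, 297.8363342285156), (11.15031909942627, 54.451011657714844), 0.9507226347923279)
base [367 369  29  14 161] ((759.9434204101562, -60.25410461425781), (61.830196380615234, 11.814199447631836), 89.5404281616211)
base [188 429  32  15 205] ((760.4390258789062, -405.5722351074219), (55.83130645751953, 11.04786491394043), 88.8141860961914)
yellow 30 [0.83639857 0.36503801 0.13024957] [0.88551845 0.37183022 0.13483168] [0.86278086 0.36818764 0.13230755]
0.12000000000000001 30 [0.86278086 0.36818764 0.13230755]
side0 bench z 8.725868463310849e-05
nest ((520.225830078125, -40.613929748535156), (138.841613769
[... 204 characters left out ...]
80.2004623413086)
base [ 276  317   52   74 1559] ((502.7768249511719, 103.64393615722656), (111.70275115966797, 181.30836486816406), 5.336688041687012)
base [235 320  41  61 711] ((606.0694580078125, 127.75183868408203), (81.52596282958984, 160.75759887695312), 27.711271286010742)
yellow 440 [0.54431643 0.12945747 0.10044364] [0.77165121 0.44997115 0.21953343] [0.64989456 0.26471089 0.15566482]
0.1 44 [0.76431148 0.40573255 0.10727703]
0.12000000000000001 180 [0.73924304 0.37483564 0.12954642]
0.14 42 [0.55068962 0.14151281 0.14953742]
0.16000000000000003 40 [0.55062375 0.14310698 0.16954145]
0.18000000000000002 45 [0.5516411  0.14589662 0.18975952]
0.2 89 [0.55373473 0.14513461 0.21182661]
```

```bash
cat >> h.py <<'E'
YAW=np.deg2rad(-10.4); O=np.array([.5264,-.0297,0])
RJ=np.array([[np.cos(YAW),-np.sin(YAW),0],[np.sin(YAW),np.cos(YAW),0],[0,0,1]])
def toj(W): return (W-O)@RJ
def tow(J): return O+RJ@np.asarray(J)
E
python3 - <<'E'
from h import *
print("screwdriver etc")
for n in("scene0","side0"):
    f=load(n);J=toj(cloud(f));p=f['p']
    m=(abs(J[...,0])<.055)&(J[...,1]>-.19)&(J[...,1]<-.055)&(J[...,2]>.09)&(J[...,2]<.23)
    q=J[m]; print(n,m.sum(),q.min(0),q.max(0))
    A=np.c_[q[:,2]-.062,np.ones(len(q))]; 
    c=np.linalg.lstsq(A,q[:,1],rcond=None)[0]; 
    s=abs(A@c-q[:,1])<.01; c=np.linalg.lstsq(A[s],q[s,1],rcond=None)[0]
    print("y at hinge",c[1],"angle",np.pi/2-np.arctan(c[0]),np.std(A[s]@c-q[s,1]))
    hsv=cv2.cvtColor(p,cv2.COLOR_RGB2HSV)
    m=(abs(J[...,0])<.04)&(J[...,1]>.1)&(J[...,1]<.21)&(J[...,2]>.1)&(J[...,2]<.25)&(hsv[...,1]>130)
    q=J[m]; print("yel",m.sum(),q.mean(0),q.min(0),q.max(0))
    m=(abs(J[...,0])<.2)&(J[...,1]>-.3)&(J[...,1]<.3)
    for name,mm in (("glue/any tall",m&(J[...,0]>.085)&(J[...,2]>.05)),("low",m&(J[...,0]>.09)&(J[...,2]>.012)),("box",m&(J[...,1]<-.16)&(J[...,2]>.015)&(J[...,2]<.05))):
        q=J[mm]; 
        if len(q):print(name,q.min(0),q.max(0),q.mean(0))
E
```

```text
screwdriver etc
scene0 390 [-0.05471392 -0.11034427  0.09005889] [ 0.05468315 -0.07930373  0.20821622]
y at hinge -0.07206891547411286 angle 1.7990516719106788 0.002363346858079141
yel 28 [0.00131596 0.17370987 0.21574406] [-0.00380476  0.16576551  0.21302453] [0.00772224 0.180825   0.21764404]
glue/any tall [0.09617158 0.09076581 0.05007898] [0.12462268 0.12300045 0.09817194] [0.11333052 0.10392641 0.07239345]
low [ 0.09292128 -0.16136559  0.01209696] [0.1999078  0.29994896 0.09817194] [0.13262821 0.004426   0.03623728]
box [-0.0231684  -0.26869515  0.01501756] [ 0.13892947 -0.16004204  0.03418265] [ 0.03006527 -0.21595281  0.02485314]
side0 1433 [-0.05493126 -0.11375995  0.09016403] [ 0.05466352 -0.07611447  0.20987522]
y at hinge -0.07435454237678361 angle 1.7764839480761327 0.0026218560330397607
yel 244 [-0.00600593  0.17514269  0.18122022] [-0.01163451  0.1501342   0.11846015] [0.00448833 0.18534328 0.21953343]
glue/any tall [0.08855092 0.09500629 0.05002767] [0.12227847 0.12599825 0.10076091] [0.10286429 0.11199207 0.07176924]
low [ 0.09002298 -0.16378882  0.01201066] [0.19998056 0.29969168 0.10076091] [0.13156067 0.03349795 0.03547889]
box [-0.00913824 -0.27249095  0.01516671] [ 0.14178903 -0.16041825  0.03400381] [ 0.03692528 -0.24967081  0.02429987]
```

Jig: origin (0.526, -0.030), yaw -10.4°. The nest measures 110x111 mm and the base 334x153 mm, both matching the given sizes. The cover stands at about 1.79 rad. I close the fingers, turn the tool so its x lies along jig y, and go behind the cover.

jog_arm([
  [[0.03, 0.04, 0.01], [0, 0, 0.13], 1],
  [[0.06, 0.08, 0.01], [0, 0, 0.27], 1],
  [[0.09, 0.12, 0.01], [0, 0, 0.41], 1],
  [[0.12, 0.16, 0.01], [0, 0, 0.55], 1],
  [[0.15, 0.2, 0.01], [0, 0, 0.69], 1],
  [[0.18, 0.24, 0], [0, 0, 0.83], 1],
  [[0.21, 0.28, -0.01], [0, 0, 0.927], 1],
  [[0.23, 0.31, -0.03], [0, 0, 0.927], 1],
  [[0.243, 0.33, -0.05], [0, 0, 0.927], 1],
  [[0.243, 0.33, -0.05], [0, 0, 0.927], 1],
])

```text
t: 1.35
tcp_pos: [0.4984, -0.1826, 0.1792]
tcp_rot: [-3.137, -0.002, 1.392]
force: [-0.4, -0.1, -0.7]
opening: -0.001
```

```bash
cat > look.py <<'E'
import sys
from h import *
from bench import manip
s=manip.get_state(); print("t",s['t'],"tcp",s['tcp_pos'],"jig",toj(s['tcp_pos']),"rot",s['tcp_rot'],"F",s['force'],"op",s['opening'])
w=manip.camera_info("wrist"); print("wristcam in jig", toj(-np.array(w['R']).T@w['t']))
for n in sys.argv[2:]:
    p,d=manip.grab_frame(n); np.savez(f"{n}{sys.argv[1]}.npz",p=p,d=d,**{k:np.array(v) for k,v in manip.camera_info(n).items()})
    if n=="side": p=cv2.resize(p[180:420,180:420],(600,600))
    if n=="scene": p=cv2.resize(p[150:390,210:480],(675,600))
    cv2.imwrite(f"pics/{n}{sys.argv[1]}.png",p[:,:,::-1])
E
python3 look.py 1 side scene
```

```text
t 1.35 tcp [ 0.49843694 -0.18260309  0.17919503] jig [ 9.82714633e-05 -1.55438984e-01  1.79195032e-01] rot [-3.13749488e+00 -1.79493537e-03  1.39157836e+00] F [-0.41247752 -0.07806847 -0.73207498] op -0.000846873314231231
wristcam in jig [ 0.00068595 -0.08957755  0.32169147]
```

View pics/side1.png

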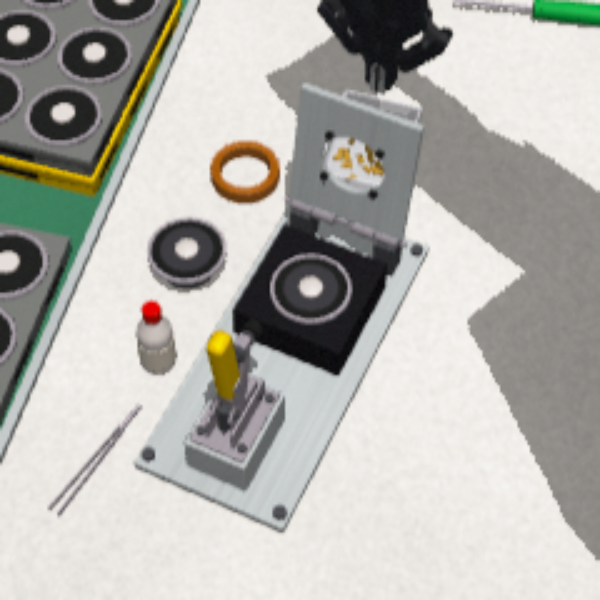

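View pics/scene1.png

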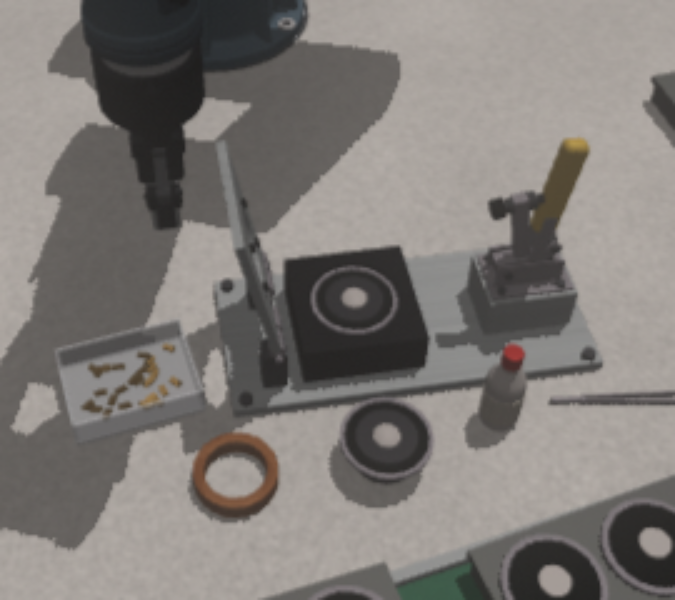

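The fingers are behind the cover and mid-width (side crop: fingertips at (378,85) just past the cover's top edge). I tilt them back about 17° and push past vertical.

jog_arm([
  [[0, 0, 0], [0.098, -0.018, 0], 1],
  [[0, 0, 0], [0.197, -0.036, 0], 1],
  [[0.002, 0.01, 0.002], [0.295, -0.054, 0], 1],
  [[0.0036, 0.02, 0.005], [0.295, -0.054, 0], 1],
  [[0.0054, 0.03, 0.005], [0.295, -0.054, 0], 1],
  [[0.0072, 0.039, 0.005], [0.295, -0.054, 0], 1],
  [[0.009, 0.05, 0.005], [0.295, -0.054, 0], 1],
  [[0.0114, 0.062, 0.005], [0.295, -0.054, 0], 1],
  [[0.0144, 0.079, 0.005], [0.295, -0.054, 0], 1],
  [[0.0173, 0.094, 0.0045], [0.295, -0.054, 0], 1],
])

```text
t: 2.7
tcp_pos: [0.5165, -0.0894, 0.1855]
tcp_rot: [-3.141, -0.3, 1.389]
force: [-0.5, -2.8, -0.1]
opening: -0.0
```

```bash
python3 look.py 2 side scene
```

```text
t 2.7 tcp [ 0.5164999  -0.08942169  0.18546789] jig [ 0.00104345 -0.06052771  0.18546789] rot [-3.14080119 -0.2998961   1.38896777] F [-0.49515481 -2.83508596 -0.12204388] op -0.0003724335463801987
wristcam in jig [ 0.00132808 -0.03946955  0.34095183]
```

View pics/scene2.png

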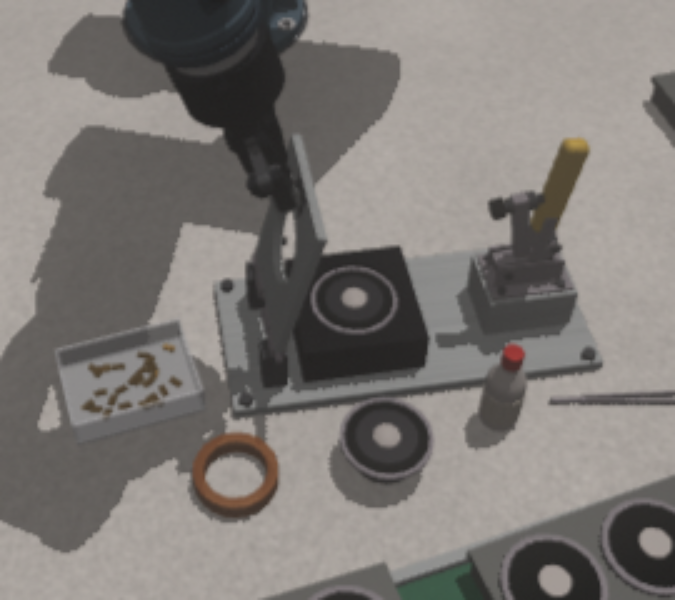

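View pics/side2.png

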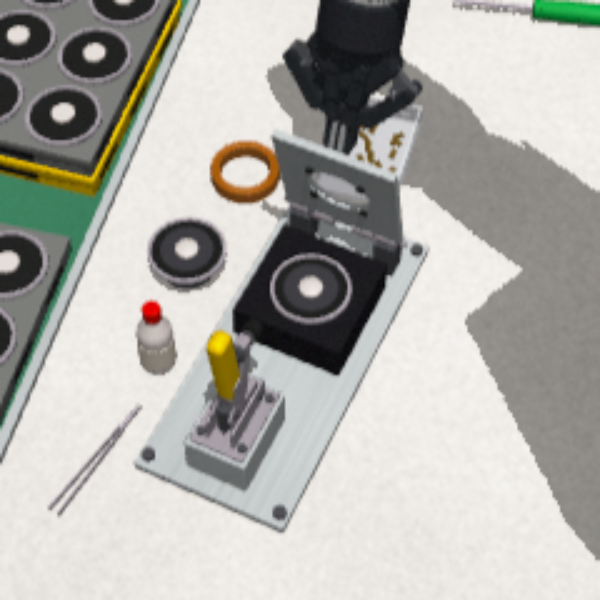

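Cover is at about 75° (scene crop: free edge at (300,140), finger behind it), contact force 2.8 N. I follow the arc down.

jog_arm([
  [[0.003, 0.0162, -0.005], [0, 0, 0], 1],
  [[0.006, 0.0325, -0.0105], [0, 0, 0], 1],
  [[0.0088, 0.0477, -0.0185], [0, 0, 0], 1],
  [[0.0114, 0.062, -0.028], [0, 0, 0], 1],
  [[0.0137, 0.0748, -0.04], [0, 0, 0], 1],
  [[0.0158, 0.0861, -0.0535], [0, 0, 0], 1],
  [[0.0174, 0.0949, -0.0685], [0, 0, 0], 1],
  [[0.0188, 0.1026, -0.086], [0, 0, 0], 1],
])

```text
t: 3.8
tcp_pos: [0.5354, 0.0124, 0.0987]
tcp_rot: [-3.141, -0.3, 1.389]
force: [0.1, -1.3, -0.2]
opening: -0.002
```

```bash
python3 look.py 3 side scene
```

```text
t 3.8 tcp [0.53543041 0.01243057 0.09874794] jig [0.00127668 0.04306859 0.09874794] rot [-3.14134932 -0.29999475  1.3887393 ] F [ 0.10480051 -1.2604113  -0.20371001] op -0.001652206485971933
wristcam in jig [0.00146867 0.06411325 0.25419531]
```

View pics/scene3.png

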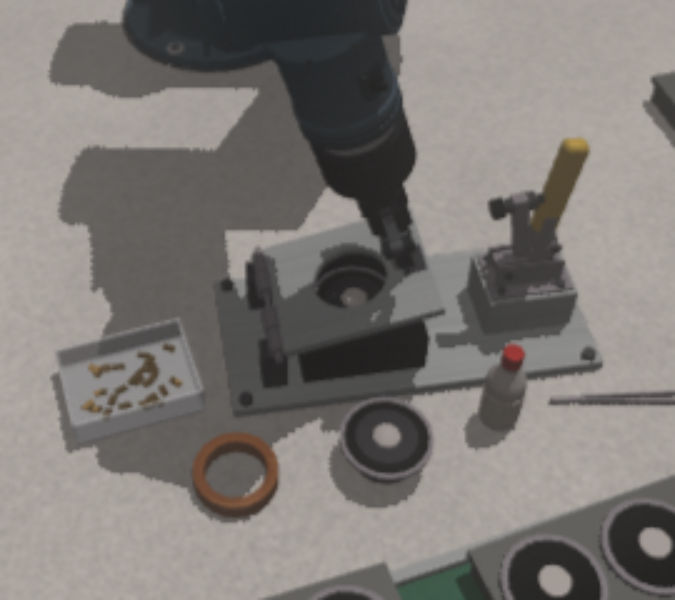

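Cover is at about 15°, with the tip on the solid rail at (405,260). Now the last bit, slowly.

jog_arm([
  [[0.0005, 0.003, -0.008], [0, 0, 0], 1],
  [[0.001, 0.006, -0.016], [0, 0, 0], 1],
  [[0.001, 0.007, -0.023], [0, 0, 0], 1],
  [[0.001, 0.007, -0.028], [0, 0, 0], 1],
  [[0.001, 0.007, -0.03], [0, 0, 0], 1],
  [[0.001, 0.007, -0.031], [0, 0, 0], 1],
  [[0.001, 0.007, -0.031], [0, 0, 0], 1],
])

```text
t: 4.78
tcp_pos: [0.5363, 0.0188, 0.0688]
tcp_rot: [-3.141, -0.3, 1.389]
force: [-0.6, 0.0, -0.3]
opening: 0.0
```

```bash
python3 look.py 4 side scene
```

```text
t 4.775 tcp [0.53627942 0.01875261 0.06878864] jig [0.00097049 0.04944003 0.06878864] rot [-3.14127414 -0.29979463  1.38874547] F [-0.59742149  0.04560581 -0.29903215] op 0.0002854231911698728
wristcam in jig [0.00120023 0.07050563 0.22425525]
```

View pics/scene4.png

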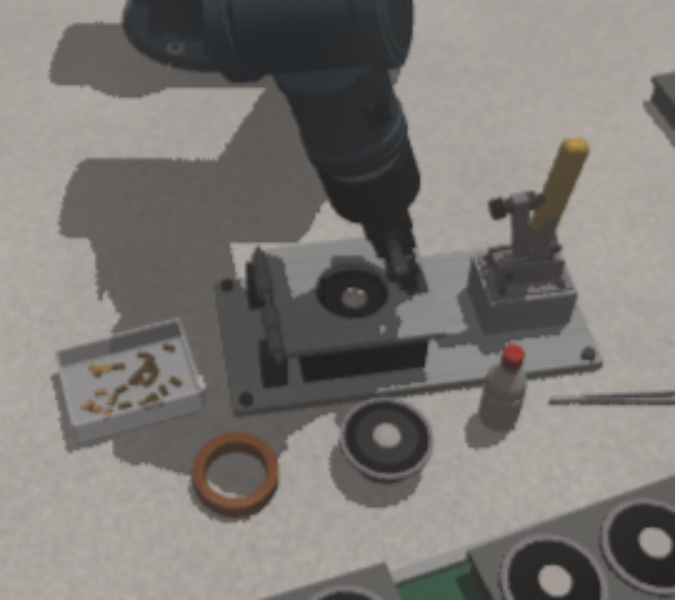

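No force yet, so I press down in small steps.

jog_arm([
  [[0, 0, -0.0015], [0, 0, 0], 1],
  [[0, 0, -0.003], [0, 0, 0], 1],
  [[0, 0, -0.0045], [0, 0, 0], 1],
  [[0, 0, -0.0045], [0, 0, 0], 1],
])

```text
t: 5.38
tcp_pos: [0.5369, 0.0187, 0.0675]
tcp_rot: [3.141, -0.301, 1.39]
force: [-12.1, -1.3, 29.4]
opening: -0.004
```

Firm stop at 29 N, tip height matching the shut cover. I lift off, level the tool and check.

jog_arm([
  [[0, 0, 0.03], [0, 0, 0], 1],
  [[0, 0, 0.08], [0, 0, 0], 1],
  [[0, 0, 0.13], [-0.098, 0.018, 0], 1],
  [[0, 0, 0.18], [-0.197, 0.036, 0], 1],
  [[0, 0, 0.22], [-0.295, 0.054, 0], 1],
  [[0.005, 0.03, 0.235], [-0.295, 0.054, 0], 1],
  [[0.011, 0.06, 0.235], [-0.295, 0.054, 0], 1],
  [[0.011, 0.06, 0.235], [-0.295, 0.054, 0], 1],
])

```text
t: 6.38
tcp_pos: [0.5473, 0.0805, 0.2994]
tcp_rot: [3.141, -0.0, 1.392]
force: [0.0, -0.8, -0.9]
opening: 0.001
```

```bash
python3 look.py 5 side scene; python3 - <<'E'
from h import *
for n in("scene5","side5"):
    f=load(n);J=toj(cloud(f))
    m=(abs(J[...,0])<.055)&(J[...,1]>-.06)&(J[...,1]<.063)&(J[...,2]>.058)&(J[...,2]<.09)
    m&=np.hypot(J[...,0],J[...,1])>.036
    q=J[m]; c=np.linalg.lstsq(np.c_[q[:,1]+.078,q[:,0],np.ones(len(q))],q[:,2],rcond=None)[0]
    print(n,m.sum(),"cover slope",c[0],"tiltx",c[1],"z at hinge",c[2],"median z",np.median(q[:,2]))
    hsv=cv2.cvtColor(f['p'],cv2.COLOR_RGB2HSV)
    m=(abs(J[...,0])<.04)&(J[...,1]>.1)&(J[...,1]<.25)&(J[...,2]>.1)&(J[...,2]<.25)&(hsv[...,1]>130)
    q=J[m]; print("yel",m.sum(),q.mean(0),q.min(0),q.max(0))
pins={}
ph=np.array([83,45,2.]);py=np.polyfit(ph,[158,148.5,133],2);pz=np.polyfit(ph,[81,95,99],2)
for p in np.arange(83,-3,-7.):
    a=np.deg2rad(p);s=112+6*(83-p)/81
    y=np.polyval(py,p)+s*np.cos(a)-11*np.sin(a);z=np.polyval(pz,p)+s*np.sin(a)+11*np.cos(a)
    print(p,"TCP",round(y-11,1),round(z,1),"world dxy from y110", np.round(((y-11-110)*.1805,(y-11-110)*.9836),1),"dz",round(z-300,1))
E
```

```text
t 6.375 tcp [0.54731362 0.08052224 0.2993918 ] jig [0.00067282 0.11218676 0.2993918 ] rot [ 3.14131517e+00 -3.88300136e-04  1.39165549e+00] F [ 0.0325566  -0.8146038  -0.91056385] op 0.0007981736174029396
wristcam in jig [0.00064382 0.17824336 0.44181921]
scene5 1493 cover slope 0.0011029299355530791 tiltx -0.0009004124639564876 z at hinge 0.0666222455144388 median z 0.06669498983371719
yel 29 [0.00166696 0.17338263 0.21597023] [-0.00474484  0.16564595  0.21303991] [0.00715935 0.18216683 0.21791506]
side5 1437 cover slope 0.0014150571497761196 tiltx -0.0006378147619218455 z at hinge 0.06559094107356331 median z 0.06575610433679938
yel 243 [-0.00596547  0.17516447  0.18117564] [-0.01234652  0.15558923  0.12008948] [0.0046116  0.18630591 0.2177144 ]
83.0 TCP 149.7 193.5 world dxy from y110 [ 7.2 39.1] dz -106.5
76.0 TCP 162.1 196.2 world dxy from y110 [ 9.4 51.2] dz -103.8
69.0 TCP 174.2 196.8 world dxy from y110 [11.6 63.1] dz -103.2
62.0 TCP 185.8 195.4 world dxy from y110 [13.7 74.6] dz -104.6
55.0 TCP 196.8 192.0 world dxy from y110 [15.7 85.4] dz -108.0
48.0 TCP 206.9 186.8 world dxy from y110 [17.5 95.3] dz -113.2
41.0 TCP 215.9 179.7 world dxy from y110 [ 19.1 104.2] dz -120.3
34.0 TCP 223.7 171.0 world dxy from y110 [ 20.5 111.9] dz -129.0
27.0 TCP 230.1 160.7 world dxy from y110 [ 21.7 118.2] dz -139.3
20.0 TCP 235.0 149.1 world dxy from y110 [ 22.6 122.9] dz -150.9
13.0 TCP 238.2 136.3 world dxy from y110 [ 23.1 126.1] dz -163.7
6.0 TCP 239.6 122.4 world dxy from y110 [ 23.4 127.4] dz -177.6
-1.0 TCP 239.1 107.7 world dxy from y110 [ 23.3 127. ] dz -192.3
```

View pics/side5.png

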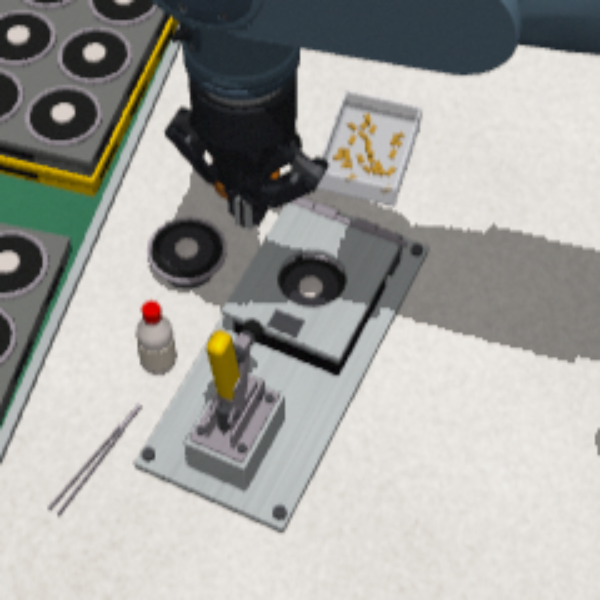

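Cover is flush: slope 0.001 rad, top at 66 mm. Side crop: shut plate around (310,270), handle still upright at (222,360). I lower the tip in front of the grip and push the handle over along its arc.

jog_arm([
  [[0, 0, -0.05], [0, 0, 0], 1],
  [[0.002, 0.01, -0.1], [0, 0, 0], 1],
  [[0.004, 0.022, -0.106], [0, 0, 0], 1],
  [[0.0068, 0.037, -0.1065], [0, 0, 0], 1],
  [[0.009, 0.049, -0.104], [0, 0, 0], 1],
  [[0.0112, 0.061, -0.103], [0, 0, 0], 1],
  [[0.0133, 0.0726, -0.1046], [0, 0, 0], 1],
  [[0.0153, 0.0834, -0.108], [0, 0, 0], 1],
  [[0.0171, 0.0933, -0.1132], [0, 0, 0], 1],
  [[0.0187, 0.1022, -0.1203], [0, 0, 0], 1],
])

```text
t: 7.72
tcp_pos: [0.5671, 0.182, 0.1801]
tcp_rot: [3.139, -0.001, 1.389]
force: [-0.4, -3.8, 5.6]
opening: -0.001
```

```bash
python3 look.py 6 side scene
```

```text
t 7.725 tcp [0.56710096 0.18195529 0.18011591] jig [0.00182447 0.2155254  0.18011591] rot [ 3.13900508e+00 -9.10376918e-04  1.38897812e+00] F [-0.41224202 -3.75402134  5.59286886] op -0.0011844413913687185
wristcam in jig [0.00164159 0.28150035 0.32256309]
```

View pics/scene6.png

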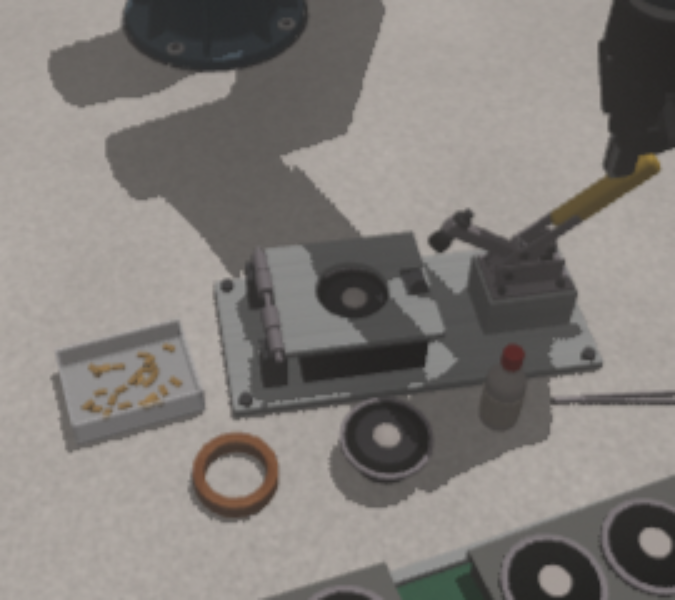

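View pics/side6.png

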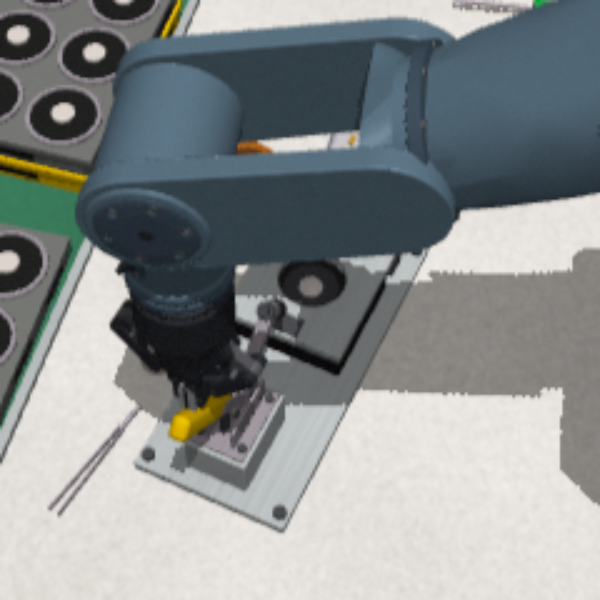

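Handle is at about 40°, arm following (pad at (440,240) in the scene crop), force 7 N. Continuing down.

jog_arm([
  [[0.0014, 0.0079, -0.009], [0, 0, 0], 1],
  [[0.0026, 0.0143, -0.019], [0, 0, 0], 1],
  [[0.0034, 0.0187, -0.031], [0, 0, 0], 1],
  [[0.004, 0.0216, -0.0435], [0, 0, 0], 1],
  [[0.0043, 0.0236, -0.0535], [0, 0, 0], 1],
  [[0.0043, 0.0236, -0.059], [0, 0, 0], 1],
  [[0.0043, 0.0236, -0.063], [0, 0, 0], 1],
  [[0.0043, 0.0236, -0.066], [0, 0, 0], 1],
  [[0.0043, 0.0236, -0.066], [0, 0, 0], 1],
])

```text
t: 8.95
tcp_pos: [0.5704, 0.2046, 0.1131]
tcp_rot: [3.141, -0.0, 1.389]
force: [-0.6, 0.5, 0.2]
opening: -0.001
```

jog_arm([
  [[0, 0, -0.0015], [0, 0, 0], 1],
  [[0, 0, -0.003], [0, 0, 0], 1],
  [[0, 0, -0.003], [0, 0, 0], 1],
])

```text
t: 9.32
tcp_pos: [0.5706, 0.2051, 0.1107]
tcp_rot: [3.141, -0.001, 1.389]
force: [-1.5, 2.6, 5.7]
opening: -0.002
```

```bash
python3 look.py 7 side scene
```

```text
t 9.325 tcp [0.57059972 0.20511126 0.11065404] jig [0.00108566 0.23893255 0.11065404] rot [ 3.14084112e+00 -9.41182978e-04  1.38888462e+00] F [-1.50275559  2.60418037  5.74049353] op -0.002257906302863215
wristcam in jig [0.00120921 0.30490903 0.25312602]
```

View pics/scene7.png

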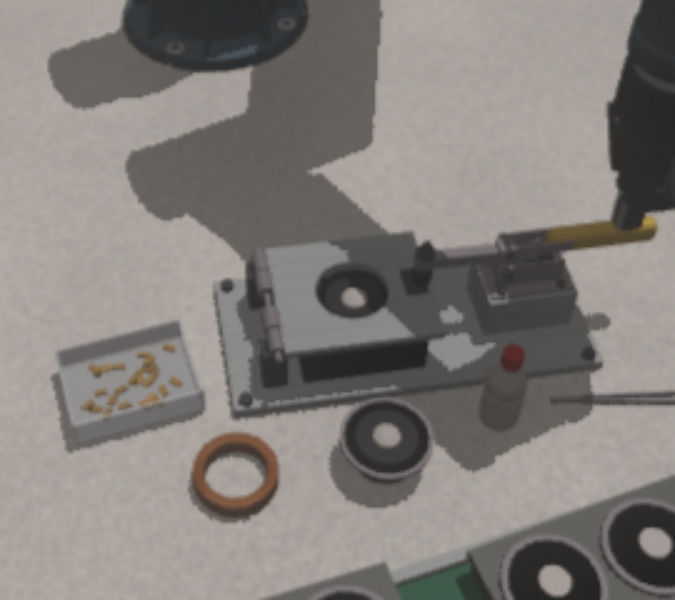

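Pad is down on the cover and the handle nearly level, but 6 N isn't clearly the stop. I press further until it is stiff.

jog_arm([
  [[0, 0, -0.0015], [0, 0, 0], 1],
  [[0, 0, -0.003], [0, 0, 0], 1],
  [[0, 0, -0.003], [0, 0, 0], 1],
])

```text
t: 9.8
tcp_pos: [0.5709, 0.2056, 0.1084]
tcp_rot: [3.14, -0.002, 1.389]
force: [-3.1, 4.8, 9.7]
opening: -0.006
```

jog_arm([
  [[0, 0, -0.0015], [0, 0, 0], 1],
  [[0, 0, -0.003], [0, 0, 0], 1],
  [[0, 0, -0.003], [0, 0, 0], 1],
])

```text
t: 10.18
tcp_pos: [0.5711, 0.206, 0.1062]
tcp_rot: [3.14, -0.002, 1.389]
force: [-4.9, 4.9, 14.0]
opening: 0.003
```

```bash
python3 look.py 8 side scene; python3 - <<'E'
from h import *
for n in("scene7","scene8","side8"):
    f=load(n);J=toj(cloud(f))
    hsv=cv2.cvtColor(f['p'],cv2.COLOR_RGB2HSV)
    m=(abs(J[...,0])<.03)&(J[...,1]>.15)&(J[...,1]<.29)&(J[...,2]>.08)&(J[...,2]<.25)&(hsv[...,1]>130)&(hsv[...,0]>15)&(hsv[...,0]<35)
    q=J[m]; print(n,"yel",m.sum(),q.mean(0),q.min(0),q.max(0))
    t=m&(abs(J[...,0])<.006); q=J[t]
    for a in np.arange(.17,.28,.02):
        s=(q[:,1]>a)&(q[:,1]<a+.02)
        if s.sum():print(round(a,2),s.sum(),np.percentile(q[s,2],[50,80]))
E
```

```text
t 10.175 tcp [0.571073   0.20599948 0.10615452] jig [0.00139082 0.23989161 0.10615452] rot [ 3.13976636e+00 -2.48050949e-03  1.38907141e+00] F [-4.87500503  4.9064513  14.03943866] op 0.002509845522893186
wristcam in jig [0.00128468 0.30564841 0.24868749]
scene7 yel 22 [0.00214866 0.26021248 0.10973719] [-0.00381715  0.25469044  0.10633801] [0.0064264  0.26524781 0.11292913]
0.25 21 [0.11023134 0.11120303]
scene8 yel 22 [0.00248684 0.26050878 0.10391546] [-0.0025187   0.25214445  0.09985801] [0.00724839 0.26753524 0.10718177]
0.25 18 [0.10431705 0.10521204]
side8 yel 143 [-0.00546063  0.25300318  0.10048324] [-0.01222991  0.16352067  0.08568945] [0.00570783 0.27156347 0.10997824]
0.23 9 [0.10467623 0.10633883]
0.25 51 [0.10326767 0.1055338 ]
0.27 6 [0.09758525 0.09958807]
```

View pics/scene8.png

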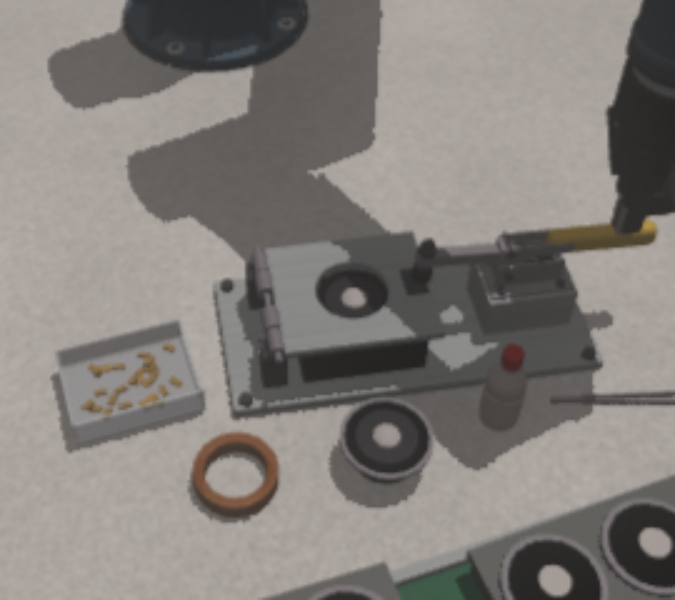

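Force is rising like a springy stop (0.2 N at z=113 mm, 14 N at 106). I release and measure where the handle rests.

jog_arm([
  [[0, 0, 0.01], [0, 0, 0], 1],
  [[0, 0, 0.05], [0, 0, 0], 1],
  [[0, 0, 0.1], [0, 0, 0], 1],
  [[-0.05, 0.03, 0.15], [0, 0, 0], 1],
  [[-0.11, 0.05, 0.17], [0, 0, 0], 1],
  [[-0.17, 0.07, 0.17], [0, 0, 0], 1],
  [[-0.2, 0.07, 0.17], [0, 0, 0], 1],
  [[-0.2, 0.07, 0.17], [0, 0, 0], 1],
])

```text
t: 11.28
tcp_pos: [0.3679, 0.275, 0.274]
tcp_rot: [3.141, 0.0, 1.392]
force: [0.0, 0.1, 1.3]
opening: -0.0
```

```bash
python3 look.py 9 side scene; cat >chk.py <<'E'
import sys
from h import *
for n in("scene"+sys.argv[1],"side"+sys.argv[1]):
    f=load(n);J=toj(cloud(f))
    hsv=cv2.cvtColor(f['p'],cv2.COLOR_RGB2HSV)
    m=(abs(J[...,0])<.03)&(J[...,1]>.15)&(J[...,1]<.29)&(J[...,2]>.08)&(J[...,2]<.25)&(hsv[...,1]>130)&(hsv[...,0]>15)&(hsv[...,0]<35)
    q=J[m]; print(n,"yel",m.sum(),q.mean(0),q.min(0),q.max(0))
    t=m&(abs(J[...,0])<.006); q=J[t]
    for a in np.arange(.17,.28,.02):
        s=(q[:,1]>a)&(q[:,1]<a+.02)
        if s.sum():print(round(a,2),s.sum(),np.percentile(q[s,2],[50,80]))
    s=(q[:,1]<.262); 
    if s.sum()>5: print("top slope rad",np.polyfit(q[s,1],q[s,2],1))
    m=(abs(J[...,0])<.055)&(J[...,1]>-.06)&(J[...,1]<.045)&(J[...,2]>.058)&(J[...,2]<.09)
    m&=np.hypot(J[...,0],J[...,1])>.036
    q=J[m]; c=np.linalg.lstsq(np.c_[q[:,1]+.078,q[:,0],np.ones(len(q))],q[:,2],rcond=None)[0]
    print("cover slope",c[0],"z",np.median(q[:,2]))
E
python3 chk.py 9
```

```text
t 11.275 tcp [0.36789283 0.27498009 0.27401238] jig [-0.21090372  0.27106106  0.27401238] rot [3.14131038e+00 1.08436593e-04 1.39156542e+00] F [0.00930569 0.06430561 1.34103374] op -0.00028199426751482196
wristcam in jig [-0.2109354   0.33718246  0.41638658]
scene9 yel 179 [0.00158346 0.21696182 0.11227059] [-0.00532258  0.16977773  0.10758532] [0.00788829 0.26436937 0.11672097]
0.17 36 [0.11092935 0.11189959]
0.19 36 [0.11206107 0.11323882]
0.21 37 [0.11262035 0.11384345]
0.23 33 [0.11314571 0.11402359]
0.25 28 [0.11355652 0.11443782]
top slope rad [0.03342712 0.10499519]
cover slope -0.001776804242846534 z 0.06664820160530206
side9 yel 385 [-0.00458954  0.22390643  0.1095708 ] [-0.01200021  0.16934182  0.09467953] [0.00580838 0.26935921 0.11777156]
0.17 37 [0.11008335 0.11172996]
0.19 40 [0.11037281 0.11332743]
0.21 44 [0.11164244 0.11393523]
0.23 40 [0.11265178 0.11426655]
0.25 56 [0.11145171 0.11446436]
top slope rad [0.0342652  0.10399872]
cover slope -0.002272846987713398 z 0.06582589955524827
```

View pics/scene9.png

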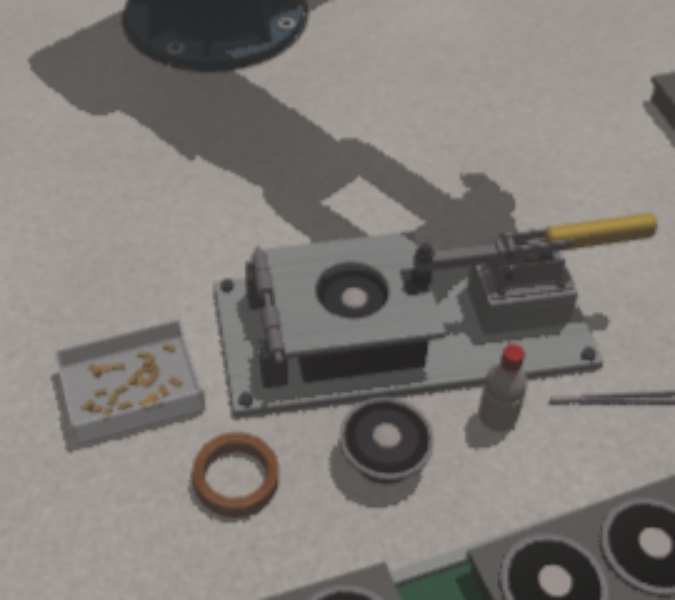

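View pics/side9.png

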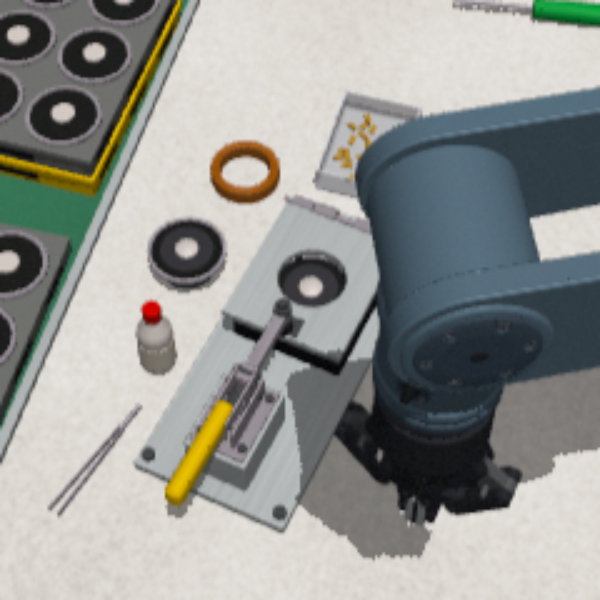

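Handle rests at 0.034 rad (2°) with the grip top at 114 mm, which are the locked values. Cover slope is -0.002 rad, the loudspeaker is visible in the window, nothing else has moved, and the arm is clear.

```bash
python3 -c "
from bench import manip
manip.sign_off(); print(manip.get_state()['t'])"
```

```text
the job is handed in; nothing more can be done
the job is handed in; nothing more can be done
```

The job is handed in at about 11.3 s: the cover is shut and the toggle clamp is locked on it. I used only pushes with the closed fingertips. I tipped the cover past vertical and followed it down at roughly 1 rad/s, pressing it on its stop with about 29 N. Then I pushed the clamp handle over along its arc to its stop.

**Last checks, after backing off:**
- **Cover:** its slope measured -0.002 rad in both views, with its top face about 66 mm above the bench, so it is flush.
- **Clamp:** the handle rests 2° above level with the grip top at 114 mm, which are the locked values given. The pad sits on the cover.
- **Loudspeaker:** it showed through the cover window in its nest, but I did not measure its position again.
- **Other items:** by eye, those in the closer views had not moved. The screwdriver was not in the final picture; the arm only passed it well above the bench.
- **Robot:** clear of the jig, touching nothing.

**One oddity:** the clamp's stop felt springy. At 14 N the grip was pushed down to about 104–106 mm, and it came back to 114 mm when released.

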